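# Catch the falling cutter-case lid and lower it shut

### The job

Close the open lid of the wooden cutter case without letting it bang: tip it forward past its balance point, let it fall clear of the fingers, catch it from below on the outside of a finger well before it is down, and lower it gently until it is fully shut. Use only the outside of the fingers, do not pinch or lift anything, and leave the V-block, oil can and collet where they stand; finish clear of the case.

Things in the scene. Friction and masses are not known exactly. Their poses are not given: they have to be found in the camera images.
- case: Wooden box fixed to the bench, 110 mm deep (its x) by 220 wide (its y) by 100 high, walls 8 mm, full of milling cutters that stay below the rim. Origin: centre of the underside. Its +x points from the front, on the robot's side, to the hinge side; z up. It may be turned up to 0.3 rad.
- hinge_mid (a point): Middle of the hinge line, on top of the case's far rim, 100.5 mm above the bench and 55 mm along the case's +x from its centre; the hinge line runs along the case's y. Fixed to the case, axes as the case's.
- lid (a joint): Lid angle, rad: 0 = shut, level on the rim; grows as it opens away from the robot; 1.57 upright. Starts leaning back at 1.68 to 1.72 and settles on its stop at 1.72. Balance point about 1.50; below that it falls shut by itself. A worn damper (0.27 N m s/rad) slows it too little: from 1.3 it takes some 2.5 to 4 s and meets the rim at 0.6 to 0.85 rad/s. The hinge line is at point hinge_mid.
- lid_mid (a point): Centre of the lid's outer face. The lid is a flat wooden board, 140 mm from hinge to free edge, 220 wide, 10 thick, 0.24 to 0.32 kg, square edges. Axes: -x from the hinge to the free edge, y along the hinge, +z out of the outer face (up when shut, away from the robot when open).
- lid_edge (a point): Middle of the lid's free edge, on the inner (under) face, 140 mm from the hinge; axes as lid_mid. When shut the lid overhangs the case's front wall by 30 mm all along its width, with nothing beneath the overhang down to the bench 100 mm below, so a finger has room under it. When open the edge is on top, about 240 mm above the bench.
- vblock: Loose steel V-block beside the case, 70 by 50 by 45 mm high, 0.7 kg; origin at the centre of its underside. Bystander.
- oilcan: Loose grey oil can with a thin spout, 60 mm diameter, 130 high; origin at the centre of its underside. Bystander.
- collet: Loose dark steel collet standing on its narrow end, 40 mm diameter at the top, 55 high; origin at the centre of its underside. Bystander.

How it is judged:
By the outcome, as a careful person would: the job done as asked, in the order asked, and still so for the second after the job is handed in, with the robot touching nothing.
It also fails if it takes over 48 s, if anything falls off the work surface, if the arm or the gripper's body presses on something with over 40 N, if the wrist force passes 120 N, or if a joint passes its speed limit or range.

### The arm

A 7-joint arm with a two-finger parallel gripper is mounted at the origin on the work surface. World frame = base frame: x ahead of the robot, y to its left, z up, the work surface at z = 0. Lengths are in m, angles in rad, forces in N, time in s.
With the tool pointing down it reaches from about 0.425 to 0.925 m from the base axis. Payload 6.8 kg.
Tool frame: the origin (TCP) lies at the very end of the fingers, on their centre line; the grasp point (between the pads) lies 19 mm behind it; z points along the fingers, y is the line along which they close (so a half turn about z gives the same grasp; the last joint's range is limited). The gripper opens to 85 mm and grips with 20 to 120 N. Pads are 22 mm wide; open, the fingers measure 114 mm over their backs; the gripper's body (76 mm by 85 mm) begins 54 mm behind the grasp point. The pads swing forward as they close: fully open they stand 13 mm farther back than shut.
Start: joints at [1.059, 0.477, 0.022, 1.555, -0.011, 1.109, -0.083], TCP at [0.265, -0.621, 0.231] pointing down, gripper open.
Joint ranges: [-2.96, 2.96], [-0.34, 2.1], [-1.41, 1.46], [0.24, 2.44], [-1.37, 4.51], [0.17, 1.92], [-2.96, 2.96]. Speed limits (rad/s): [2.39, 2.39, 3.14, 3.14, 3.14, 3.14, 3.14].

### API

Orientations are given as a unit quaternion [w, x, y, z].
In Python, from station import telemetry, viewer, job, search_frame, cut_out gives the robot as it stands. The module is installed in compiled form; this text tells all that it offers.
- The arm moves only by the shell command python3 -m crank 'ROWS' [FORCE]. ROWS is JSON, a list of rows, each an object with "delta_rot": the turn, a rotation vector about the tool's x, y, z in degrees, a list of three; "xyz": the shift along the tool's x, y, z in m, a list of three; "fingers": the gripper command: -1 is fully open, 1 is shut, values between are in proportion. In form: [{"delta_rot": [ax, ay, az], "xyz": [dx, dy, dz], "fingers": fingers}, ...]. A call has 1 to 10 rows; each row is the pose to reach, as a shift and turn from the pose commanded when the call began, along the tool's axes at that moment; what a row does not reach only later rows make up. A row lasts 1/10 s, in which the tool goes at most 50 mm and 8.59 degrees, less where a joint would pass 70% of its speed; a pose out of reach is approached as far as the arm can. A call with a gripper value outside its range is refused whole. The fingers move at their own pace and stop on an object; FORCE is the grip in N (left out, the last holds). Time passes only in rows, so rows that repeat a pose let the fingers close. It gives the time, the measured TCP pose, the force, the opening and the grip force at its end, in the units of the state.
- telemetry.get_obs(): the state, without advancing time (a new reading comes with each control period).
- viewer.read_camera(name): name is "scene" or "top"; returns a dict with "img" (384x512x3 uint8, red, green, blue), "fx", "fy", "cx", "cy" (pixels), "k1" (the pictures are not rectified: a ray, as slopes to the right and down, at radius r is drawn at 1 + k1 r^2 times it, then the intrinsics apply), "origin" and "rotation" of the camera in the world. Camera axes: x right, y up, looking along -z (the intrinsics and any distortion apply to the point x, -y, -z); pixel columns grow to the right and rows downward; lengths in m; the calibration is good to about 2 mm. A picture is of the moment at which its call begins. There is no depth.
- job.hand_in(): hands the job in; it is judged then, once.
Trained networks look in the newest picture that a camera, given by its name, has taken for a name from the list of things; names that differ only in an ending like _2 or _b are one class to them, and where a whole thing is asked for, a point or a joint stands for the part that bears it (a point fixed in the world has none). Each returns a list of dicts, best first, with "score" (0 to 1); they miss things now and then, are a little off and sometimes report something else, mostly with a low value. They report only what shows in the picture. A call takes as long as a camera call.
- search_frame(camera, thing): "pixel" ([column, row] in pixels, amid what is visible of it).
- cut_out(camera, thing): "pixels" (384x512 bool, what is visible of it) and "pixel" ([column, row] in pixels, amid what is visible of it).
The state is a dict: "t": time; "q": joint angles; "joint_vel": joint speeds; "joint_torque": joint torques, N m; "eef_pos": TCP position; "tool_rot": TCP orientation; "contact_force": force on the tool from outside, world axes, zero at the start; "torque": the same for the moment, N m; "gripper_width": opening from 0.0 (shut) to 1.0 (fully open); "grasp_force": force on a finger pad.
Only numpy, scipy, OpenCV 4.12 (cv2) and the standard library are available. Lean on these libraries where they do the work, as an engineer would, in place of code of your own. Each camera call takes 0.05 s, during which the arm holds its last target. There are 200 camera calls.

## Working session

There is one attempt and no reset: what is moved stays moved. The work goes in short steps, Python scripts to look and compute and a shell command to move; the robot and the scene stay as the last step left them, time stands still between calls to the robot, and variables do not carry over. Pictures are saved under pics/ and viewed, at most 10 in all, crops included, and the job is handed in when it is done.

```bash
mkdir -p pics
cat > h.py <<'E'
import numpy as np, cv2
from scipy.spatial.transform import Rotation as R
from station import telemetry, viewer, job, search_frame, cut_out
def rot(c):
    r=np.array(c["rotation"],float)
    return r if r.shape==(3,3) else R.from_quat(r,scalar_first=True).as_matrix()
def proj(c,P):
    p=(np.atleast_2d(P)-np.array(c["origin"]))@rot(c)
    s=np.c_[p[:,0]/-p[:,2],-p[:,1]/-p[:,2]]
    r2=(s**2).sum(1,keepdims=True); s=s*(1+c["k1"]*r2)
    return s*[c["fx"],c["fy"]]+[c["cx"],c["cy"]]
def ray(c,px):
    d=(np.array(px,float)-[c["cx"],c["cy"]])/[c["fx"],c["fy"]]; s=d.copy()
    for _ in range(20): s=d/(1+c["k1"]*(s**2).sum())
    v=rot(c)@np.array([s[0],-s[1],-1]); return np.array(c["origin"]),v/np.linalg.norm(v)
def onz(c,px,z):
    o,v=ray(c,px); return o+v*(z-o[2])/v[2]
def save(c,n,box=None,k=1):
    im=c["img"][:,:,::-1]
    if box: im=im[box[1]:box[3],box[0]:box[2]]
    cv2.imwrite("pics/"+n,cv2.resize(im,None,fx=k,fy=k))
E
python3 - <<'E'
from h import *
o=telemetry.get_obs(); print({k:np.round(o[k],3).tolist() for k in o})
ims=[]
for n in("scene","top"):
    c=viewer.read_camera(n); ims.append(c["img"]); print(n,np.round(c["origin"],3),np.round(c["rotation"],3).tolist(),c["fx"],c["cx"],c["cy"],c["k1"])
    save(c,n+"0.png",k=1.5)
    for t in("case","lid","vblock","oilcan","collet","hinge_mid","lid_mid","lid_edge"):
        print(t,[(np.round(d["pixel"]).tolist(),round(d["score"],2),np.round(onz(c,d["pixel"],0.03),3).tolist()) for d in search_frame(n,t)[:2]])
E
```

```text
{'t': 0.0, 'q': [1.059, 0.478, 0.022, 1.556, -0.012, 1.109, -0.083], 'joint_vel': [-0.001, 0.0, 0.001, -0.0, -0.001, -0.0, 0.0], 'joint_torque': [0.0, -59.645, 1.608, -28.12, 0.012, 0.009, 0.0], 'eef_pos': [0.265, -0.62, 0.23], 'tool_rot': [-0.001, 0.98, 0.201, -0.0], 'contact_force': [-0.543, -0.445, 0.437], 'torque': [-0.015, -0.012, -0.001], 'grasp_force': 0.0, 'gripper_width': 1.0}
scene [ 0.395 -0.434  0.843] [0.936, 0.279, -0.056, -0.208] 444.44683327775397 255.52911914651773 189.76346802756828 -0.07859454921316496
case [([281.0, 208.0], 0.72, [0.641, -0.015, 0.03]), ([300.0, 184.0], 0.63, [0.705, 0.022, 0.03])]
lid [([299.0, 181.0], 0.74, [0.707, 0.029, 0.03])]
vblock [([221.0, 161.0], 0.76, [0.572, 0.155, 0.03])]
oilcan [([329.0, 308.0], 0.64, [0.624, -0.248, 0.03])]
collet [([279.0, 320.0], 0.91, [0.529, -0.228, 0.03])]
hinge_mid [([278.0, 208.0], 0.81, [0.635, -0.012, 0.03])]
lid_mid [([298.0, 184.0], 0.72, [0.702, 0.025, 0.03]), ([221.0, 162.0], 0.19, [0.572, 0.152, 0.03])]
lid_edge [([297.0, 182.0], 0.73, [0.703, 0.03, 0.03])]
top [0.475 0.021 0.868] [0.714, 0.045, -0.054, -0.697] 398.57653253673055 255.36408864247716 191.80131741056698 -0.03255522221184127
case [([286.0, 175.0], 0.78, [0.631, -0.053, 0.03])]
lid [([287.0, 146.0], 0.66, [0.694, -0.054, 0.03])]
vblock [([185.0, 200.0], 0.86, [0.572, 0.16, 0.03])]
oilcan [([378.0, 176.0], 0.71, [0.635, -0.25, 0.03])]
collet [([372.0, 227.0], 0.52, [0.525, -0.237, 0.03])]
hinge_mid [([287.0, 177.0], 0.7, [0.627, -0.054, 0.03])]
lid_mid [([288.0, 149.0], 0.65, [0.688, -0.056, 0.03])]
lid_edge [([286.0, 146.0], 0.63, [0.696, -0.052, 0.03])]
```

View pics/scene0.png

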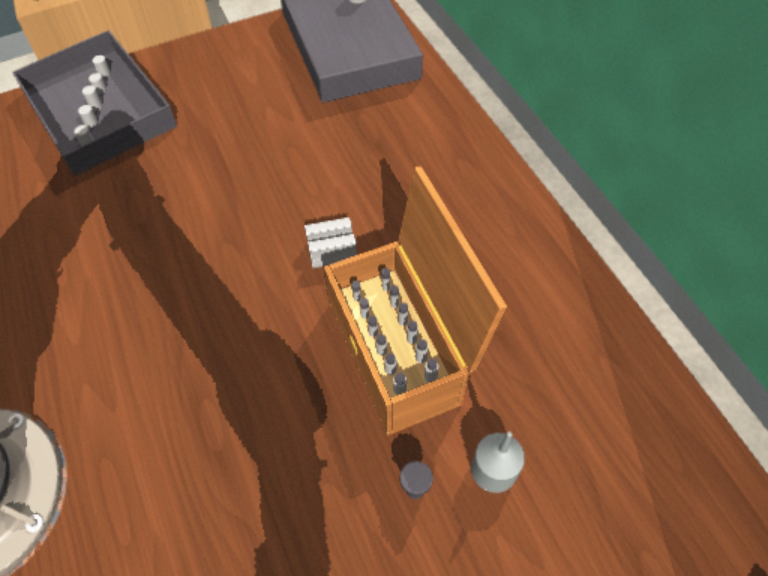

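View pics/top0.png

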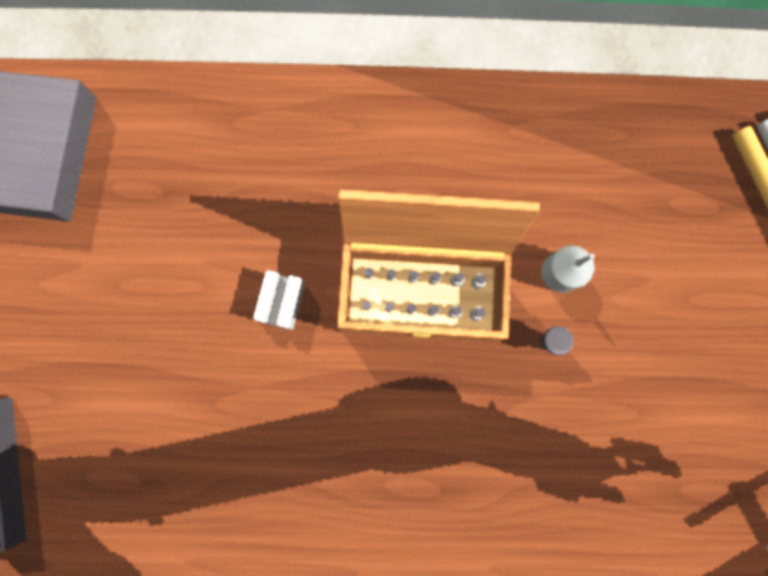

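The case sits mid-bench with the lid up. In the top picture (1.5x) its rim corners are at about (339,328), (507,337), (510,253) and (349,243). The lid's free edge runs (340,191) to (539,205). The V-block is on the left; the oil can and collet are on the right.

Run:
```python
from h import *
from scipy.optimize import least_squares
cs=viewer.read_camera("scene"); ct=viewer.read_camera("top")
# case-frame pts; lid pts by angle
rim=np.array([[-.055,.11,.1],[-.055,-.11,.1],[.055,-.11,.1],[.055,.11,.1]])
def T(p,P): return P@R.from_euler('z',p[2]).as_matrix().T+[p[0],p[1],0]
def lid(p,y,d,n): # d along lid, n out of the outer face
    a=p[3]; return np.array([.055-d*np.cos(a)+n*np.sin(a),y,.1005+d*np.sin(a)+n*np.cos(a)])
def pts(p): return T(p,np.vstack([rim,lid(p,.11,.14,0.01),lid(p,-.11,.14,0.01)]))
mt=np.array([[339,328],[507,337],[510,253],[349,243],[340,190],[539,204]])/1.5
ms=np.array([[327,267],[388,404],[466,373],[400,246],[420,168],[506,305]])/1.5
f=lambda p: np.r_[(proj(ct,pts(p))-mt).ravel(),(proj(cs,pts(p))-ms).ravel()]
s=least_squares(f,[.62,-.05,0,1.7],loss='soft_l1'); p=s.x; print(np.round(p,4)); print(np.round(f(p).reshape(-1,2),1).tolist())
print("hinge",T(p,np.array([[.055,0,.1005]])),"lid corner +y",pts(p)[4],"-y",pts(p)[5],"front left",pts(p)[0])
im=ct["img"][:,:,::-1].copy(); im=cv2.resize(im,None,fx=1.5,fy=1.5)
print('vblock',[onz(ct,d["pixel"],.04) for d in search_frame("top","vblock")[:1]])
```

```text
[ 0.5827 -0.0424 -0.0382  1.6985]
[[-0.7, -1.2], [1.0, -0.1], [0.8, 0.1], [-3.3, -0.3], [-0.4, 0.3], [1.0, -0.3], [-1.9, -0.5], [-0.6, 1.3], [2.5, 0.1], [-1.0, -3.5], [0.1, -1.3], [0.1, 1.5]]
hinge [[ 0.63761887 -0.04450157  0.1005    ]] lid corner +y [0.66955698 0.06435728 0.23808527] -y [ 0.6611485  -0.15548197  0.23808527] front left [0.53190348 0.06962229 0.1       ]
vblock [array([0.57579725, 0.16014584, 0.04      ])]
```

```bash
python3 -m crank '[{"delta_rot":[0,0,0],"xyz":[0,0,-0.05],"fingers":1},{"delta_rot":[0,0,0],"xyz":[0,0,-0.10],"fingers":1},{"delta_rot":[0,0,0],"xyz":[0,0,-0.15],"fingers":1},{"delta_rot":[0,0,0],"xyz":[0,0,-0.20],"fingers":1},{"delta_rot":[0,0,0],"xyz":[0,0,-0.22],"fingers":1},{"delta_rot":[0,0,0],"xyz":[0,0,-0.22],"fingers":1}]'
```

```text
t: 1.65
eef_pos: [0.2657, -0.6218, 0.4561]
tool_rot: [0.004, 0.98, 0.2, 0.001]
contact_force: [-0.1, -0.0, -0.6]
gripper_width: 0.006
grasp_force: 0.0
```

```bash
cat >> h.py <<'E'
C=np.array([.5827,-.0424]); YAW=-.0382
def W(x,y,z): c,s=np.cos(YAW),np.sin(YAW); return np.array([C[0]+c*x-s*y,C[1]+s*x+c*y,z])
def cur():
    o=telemetry.get_obs(); return np.array(o["eef_pos"]),R.from_quat(o["tool_rot"],scalar_first=True),o
def goal(x,y,z,tilt=55,base=None):
    p,r,o=cur() if base is None else base
    g=R.from_euler('z',YAW)*R.from_euler('x',180,degrees=True)*R.from_euler('x',-tilt,degrees=True)
    d=r.inv().apply(W(x,y,z)-p); v=np.degrees((r.inv()*g).as_rotvec())
    print("t",round(o["t"],2),"xyz",np.round(d,3).tolist(),"rot",np.round(v,1).tolist(),"len",np.linalg.norm(d).round(3),np.linalg.norm(v).round(1))
def incase(p): c,s=np.cos(YAW),np.sin(YAW); d=np.array(p)[:2]-C; return np.round([c*d[0]+s*d[1],-s*d[0]+c*d[1],p[2]],3)
E
python3 - <<'E'
from h import *
goal(.125,.24,.44,0)
goal(.125,.24,.33,55)
E
```

```text
t 1.65 xyz [0.735, -0.572, 0.012] rot [0.4, -0.1, 25.3] len 0.931 25.3
t 1.65 xyz [0.735, -0.573, 0.122] rot [-53.6, -12.3, 23.2] len 0.94 59.7
```

```bash
python3 -m crank '[{"delta_rot":[0,0,2.5],"xyz":[0.039,-0.03,0],"fingers":1},{"delta_rot":[0,0,5],"xyz":[0.078,-0.061,0],"fingers":1},{"delta_rot":[0,0,7.5],"xyz":[0.117,-0.092,0],"fingers":1},{"delta_rot":[0,0,10],"xyz":[0.156,-0.122,0],"fingers":1},{"delta_rot":[0,0,12.5],"xyz":[0.195,-0.152,0],"fingers":1},{"delta_rot":[0,0,15],"xyz":[0.234,-0.183,0],"fingers":1},{"delta_rot":[0,0,17.5],"xyz":[0.273,-0.213,0],"fingers":1},{"delta_rot":[0,0,20],"xyz":[0.312,-0.244,0],"fingers":1},{"delta_rot":[0,0,22.5],"xyz":[0.351,-0.274,0],"fingers":1},{"delta_rot":[0,0,25.3],"xyz":[0.39,-0.304,0],"fingers":1}]'; python3 -c "
from h import *
print(cur()[2]['q']);goal(.125,.24,.44,0)
goal(.125,.24,.33,55)"
```

```text
t: 2.65
eef_pos: [0.5045, -0.1859, 0.45]
tool_rot: [-0.0, 1.0, -0.02, -0.001]
contact_force: [-0.2, -0.3, -0.2]
gripper_width: 0.001
grasp_force: 0.0
[ 0.44100981  0.13211139 -0.23233299  1.54012931  0.03050381  1.47461527
 -1.40282521]
t 2.65 xyz [0.197, -0.387, 0.01] rot [-0.0, 0.1, -0.1] len 0.434 0.1
t 2.65 xyz [0.197, -0.387, 0.12] rot [-55.0, 0.1, -0.0] len 0.45 55.0
```

```bash
python3 -m crank '[{"delta_rot":[-5.5,0,0],"xyz":[0.02,-0.042,0],"fingers":1},{"delta_rot":[-11,0,0],"xyz":[0.04,-0.084,0],"fingers":1},{"delta_rot":[-16.5,0,0],"xyz":[0.06,-0.126,0],"fingers":1},{"delta_rot":[-22,0,0],"xyz":[0.08,-0.168,0],"fingers":1},{"delta_rot":[-27.5,0,0],"xyz":[0.1,-0.21,0],"fingers":1},{"delta_rot":[-33,0,0],"xyz":[0.12,-0.252,0],"fingers":1},{"delta_rot":[-38.5,0,0],"xyz":[0.14,-0.29,0.01],"fingers":1},{"delta_rot":[-44,0,0],"xyz":[0.16,-0.325,0.03],"fingers":1},{"delta_rot":[-49.5,0,0],"xyz":[0.18,-0.36,0.06],"fingers":1},{"delta_rot":[-55,0,0],"xyz":[0.197,-0.387,0.09],"fingers":1}]'; python3 -c "
from h import *
print(cur()[2]['q']);goal(.125,.2,.22,55);print(incase(cur()[0]))"
```

```text
t: 3.65
eef_pos: [0.7162, 0.194, 0.3589]
tool_rot: [0.463, 0.886, -0.015, -0.008]
contact_force: [2.4, -0.9, -2.1]
gripper_width: -0.001
grasp_force: 0.0
[-0.69155549  0.82786204  0.11345649  0.98406256  0.69652716  1.9133051
 -2.15372913]
t 3.65 xyz [0.001, -0.09, 0.113] rot [0.2, -0.2, 0.2] len 0.145 0.3
[0.124 0.241 0.359]
```

```bash
python3 -m crank '[{"delta_rot":[1,0,0],"xyz":[0,-0.02,0.025],"fingers":1},{"delta_rot":[2,0,0],"xyz":[0,-0.04,0.05],"fingers":1},{"delta_rot":[3,0,0],"xyz":[0,-0.06,0.075],"fingers":1},{"delta_rot":[5,0,0],"xyz":[0,-0.08,0.1],"fingers":1},{"delta_rot":[5,0,0],"xyz":[0.001,-0.09,0.113],"fingers":1},{"delta_rot":[5,0,0],"xyz":[0.001,-0.09,0.113],"fingers":1}]'; python3 -c "
from h import *
b=cur();print(b[2]['q'],incase(b[0]))
goal(.125,.07,.2,50,b);goal(-.085,.17,.12,50,b);goal(-.085,.2,.12,50,b)"
```

```text
t: 4.25
eef_pos: [0.7142, 0.1486, 0.2198]
tool_rot: [0.424, 0.905, -0.016, -0.011]
contact_force: [-0.4, 0.2, -0.9]
gripper_width: 0.004
grasp_force: 0.0
[-0.61320633  0.84745979  0.06410807  1.20547848  0.64210809  1.6536792
 -2.30181669] [0.124 0.196 0.22 ]
t 4.25 xyz [0.001, 0.065, 0.109] rot [0.2, 0.2, 0.2] len 0.127 0.4
t 4.25 xyz [-0.209, -0.061, 0.084] rot [0.2, 0.2, 0.2] len 0.233 0.4
t 4.25 xyz [-0.209, -0.08, 0.061] rot [0.2, 0.2, 0.2] len 0.232 0.4
```

```bash
python3 -m crank '[{"delta_rot":[0,0,0],"xyz":[-0.042,-0.012,0.017],"fingers":1},{"delta_rot":[0,0,0],"xyz":[-0.084,-0.024,0.034],"fingers":1},{"delta_rot":[0,0,0],"xyz":[-0.126,-0.037,0.05],"fingers":1},{"delta_rot":[0,0,0],"xyz":[-0.168,-0.049,0.067],"fingers":1},{"delta_rot":[0,0,0],"xyz":[-0.209,-0.061,0.084],"fingers":1},{"delta_rot":[0,0,0],"xyz":[-0.209,-0.061,0.084],"fingers":1}]'; python3 -c "
from h import *
b=cur();print(b[2]['q'],incase(b[0]))
goal(-.076,.085,.07,50,b);goal(.125,.17,.21,50,b)
for n in ('scene','top'):
    c=viewer.read_camera(n); im=c['img'][:,:,::-1].copy()
    for q in proj(c,[W(0.055,.11,.1),W(-.055,.11,.1),W(-.085,.11,.1),b[0]]): cv2.circle(im,tuple(int(v) for v in q),1,(0,255,0),-1)
    cv2.imwrite('pics/r_%s.png'%n,cv2.resize(im[60:300,120:420],None,fx=2,fy=2))
a=[cv2.imread('pics/r_%s.png'%n) for n in('scene','top')]
cv2.imwrite('pics/r.png',cv2.resize(np.hstack(a),(800,320)))
"
```

```text
t: 4.85
eef_pos: [0.5001, 0.134, 0.1207]
tool_rot: [0.424, 0.906, -0.013, -0.01]
contact_force: [0.8, -0.1, 0.6]
gripper_width: 0.002
grasp_force: 0.0
[-0.73460257  0.69342358 -0.01319205  1.78842345  0.59137527  1.3994533
 -2.68099715] [-0.089  0.173  0.121]
t 4.85 xyz [0.013, 0.018, 0.1] rot [0.2, 0.0, 0.5] len 0.103 0.5
t 4.85 xyz [0.214, 0.073, -0.055] rot [0.2, 0.0, 0.5] len 0.232 0.5
```

View pics/r.png

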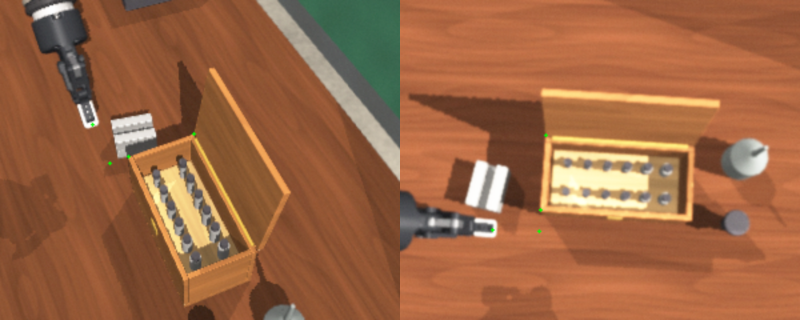

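```bash
python3 -m crank '[{"delta_rot":[0,0,0],"xyz":[0.006,0.009,0.05],"fingers":1},{"delta_rot":[0,0,0],"xyz":[0.013,0.018,0.1],"fingers":1},{"delta_rot":[0,0,0],"xyz":[0.013,0.018,0.1],"fingers":1},{"delta_rot":[0,0,0],"xyz":[0.013,0.018,0.1],"fingers":1}]'; python3 -c "
from h import *
b=cur();print(b[2]['q'],incase(b[0]))
goal(-.076,.18,.16,50,b);goal(.125,.17,.21,50,b)"
```

```text
t: 5.35
eef_pos: [0.5169, 0.0434, 0.0722]
tool_rot: [0.423, 0.906, -0.019, -0.008]
contact_force: [-0.6, 0.6, -0.4]
gripper_width: 0.004
grasp_force: 0.0
[-0.6386423   0.73201503  0.03532747  1.88465403  0.68242356  1.22913375
 -2.69271068] [-0.069  0.083  0.072]
t 5.35 xyz [-0.007, 0.005, -0.131] rot [0.0, 0.0, -0.2] len 0.131 0.2
t 5.35 xyz [0.194, 0.049, -0.155] rot [0.0, 0.0, -0.2] len 0.253 0.2
```

```bash
python3 -m crank '[{"delta_rot":[0,0,0],"xyz":[-0.005,0.002,-0.05],"fingers":1},{"delta_rot":[0,0,0],"xyz":[-0.007,0.005,-0.1],"fingers":1},{"delta_rot":[0,0,0],"xyz":[0.025,0.01,-0.13],"fingers":1},{"delta_rot":[0,0,0],"xyz":[0.07,0.02,-0.14],"fingers":1},{"delta_rot":[0,0,0],"xyz":[0.115,0.03,-0.145],"fingers":1},{"delta_rot":[0,0,0],"xyz":[0.16,0.04,-0.15],"fingers":1},{"delta_rot":[0,0,0],"xyz":[0.194,0.049,-0.155],"fingers":1},{"delta_rot":[0,0,0],"xyz":[0.194,0.049,-0.155],"fingers":1},{"delta_rot":[0,0,0],"xyz":[0.194,0.049,-0.155],"fingers":1}]'; python3 -c "
from h import *
b=cur();print(incase(b[0]))
goal(.125,.075,.205,50,b)"
```

```text
t: 6.25
eef_pos: [0.7134, 0.1259, 0.2097]
tool_rot: [0.421, 0.907, -0.017, -0.007]
contact_force: [0.2, 0.8, -0.4]
gripper_width: -0.003
grasp_force: 0.0
[0.124 0.173 0.21 ]
t 6.25 xyz [0.001, 0.06, 0.078] rot [-0.1, -0.1, -0.1] len 0.098 0.2
```

```bash
python3 -m crank '[{"delta_rot":[0,0,0],"xyz":[0,0.03,0.039],"fingers":1},{"delta_rot":[0,0,0],"xyz":[0.001,0.06,0.078],"fingers":1},{"delta_rot":[0,0,0],"xyz":[0.001,0.06,0.078],"fingers":1},{"delta_rot":[0,0,0],"xyz":[0.001,0.06,0.078],"fingers":1}]'; python3 -c "
from h import *
b=cur();print(incase(b[0]),b[2]['q'])
c=viewer.read_camera('top');save(c,'ins.png',(180,70,400,250),2.5);goal(.05,.075,.205,50,b)"
```

```text
t: 6.65
eef_pos: [0.709, 0.0257, 0.2054]
tool_rot: [0.422, 0.906, -0.018, -0.008]
contact_force: [-0.1, 0.6, -0.5]
gripper_width: 0.003
grasp_force: 0.0
[0.124 0.073 0.205] [-0.50180841  0.76527665  0.08986429  1.40248591  0.69737452  1.47772308
 -2.28545063]
t 6.65 xyz [-0.074, -0.002, -0.001] rot [-0.0, 0.0, -0.0] len 0.074 0.1
```

View pics/ins.png

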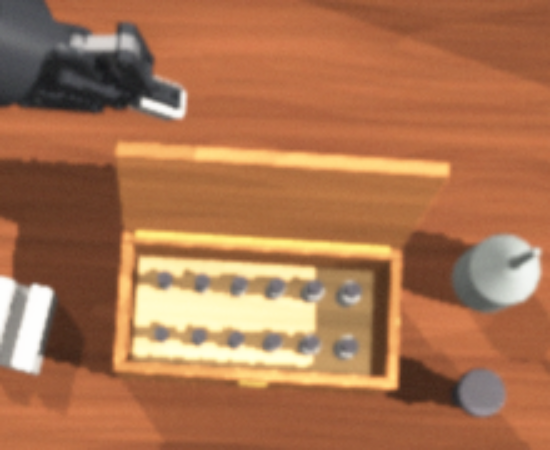

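The finger is behind the lid's left corner, with its tip at about (180,110) and the lid corner at (120,150). Now I'll push.

```bash
python3 -m crank '[{"delta_rot":[0,0,0],"xyz":[-0.015,0,0],"fingers":1},{"delta_rot":[0,0,0],"xyz":[-0.028,0,0],"fingers":1},{"delta_rot":[0,0,0],"xyz":[-0.038,0,0],"fingers":1},{"delta_rot":[0,0,0],"xyz":[-0.047,0,0],"fingers":1},{"delta_rot":[0,0,0],"xyz":[-0.056,0,0],"fingers":1},{"delta_rot":[0,0,0],"xyz":[-0.065,0,0],"fingers":1},{"delta_rot":[0,0,0],"xyz":[-0.074,0,0],"fingers":1}]'
cat >> h.py <<'E'
from scipy.optimize import minimize_scalar
def lidangle(c=None):
    c=c or viewer.read_camera("top"); m=cut_out("top","lid")
    if not m: print("no lid");return
    m=m[0]["pixels"]
    best=[]
    for a in np.arange(0,1.75,.02):
        ca,sa=np.cos(a),np.sin(a); P=[]
        for d,n in((0,0),(.14,0),(0,.01),(.14,.01)):
            for y in(-.11,.11): P.append(W(.055-d*ca+n*sa,y,.1005+d*sa+n*ca))
        h=cv2.convexHull(proj(c,P).astype(np.float32)); im=np.zeros(m.shape,np.uint8); cv2.fillConvexPoly(im,np.round(h).astype(int),1)
        best.append(((m&(im>0)).sum()/(m|(im>0)).sum(),a))
    print("lid angle",max(best))
E
python3 -c "
from h import *
b=cur();print(incase(b[0]));lidangle()"
```

```text
t: 7.4
eef_pos: [0.6353, 0.0294, 0.2045]
tool_rot: [0.422, 0.906, -0.017, -0.008]
contact_force: [2.0, 0.9, -0.2]
gripper_width: 0.002
grasp_force: 1.0
[0.05  0.074 0.204]
lid angle (np.float64(0.8620967741935484), np.float64(1.32))
```

```bash
python3 -m crank '[{"delta_rot":[0,0,0],"xyz":[0.015,0,-0.02],"fingers":1},{"delta_rot":[0,0,0],"xyz":[0.015,0,-0.065],"fingers":1},{"delta_rot":[0,0,0],"xyz":[-0.01,-0.01,-0.095],"fingers":1},{"delta_rot":[0,0,0],"xyz":[-0.045,-0.04,-0.085],"fingers":1},{"delta_rot":[0,0,0],"xyz":[-0.08,-0.07,-0.06],"fingers":1},{"delta_rot":[0,0,0],"xyz":[-0.11,-0.095,-0.04],"fingers":1},{"delta_rot":[0,0,0],"xyz":[-0.12,-0.107,-0.028],"fingers":1}]';python3 -c "
from h import *
b=cur();print(incase(b[0]));goal(-.066,.08,.127,50,b);lidangle()"
```

```text
t: 8.2
eef_pos: [0.5152, 0.1236, 0.1381]
tool_rot: [0.424, 0.906, -0.015, -0.01]
contact_force: [0.7, 1.1, 0.9]
gripper_width: -0.0
grasp_force: 0.0
[-0.074  0.163  0.138]
t 8.2 xyz [0.008, 0.045, 0.071] rot [0.1, 0.1, 0.3] len 0.084 0.4
lid angle (np.float64(0.9384556574923547), np.float64(1.2))
```

```bash
python3 -m crank '[{"delta_rot":[0,0,0],"xyz":[0.004,0.022,0.036],"fingers":1},{"delta_rot":[0,0,0],"xyz":[0.008,0.045,0.071],"fingers":1},{"delta_rot":[0,0,0],"xyz":[0.008,0.045,0.071],"fingers":1},{"delta_rot":[0,0,0],"xyz":[0.008,0.045,0.071],"fingers":1}]';python3 -c "
from h import *
b=cur();print(incase(b[0]));c=viewer.read_camera('top');save(c,'u.png',(180,70,400,250),2.5);lidangle(c)"
```

```text
t: 8.7
eef_pos: [0.5257, 0.0383, 0.1309]
tool_rot: [0.423, 0.906, -0.02, -0.008]
contact_force: [0.8, 1.3, -0.5]
gripper_width: 0.0
grasp_force: 0.0
[-0.06   0.078  0.131]
lid angle (np.float64(0.9276881720430108), np.float64(1.08))
```

View pics/u.png

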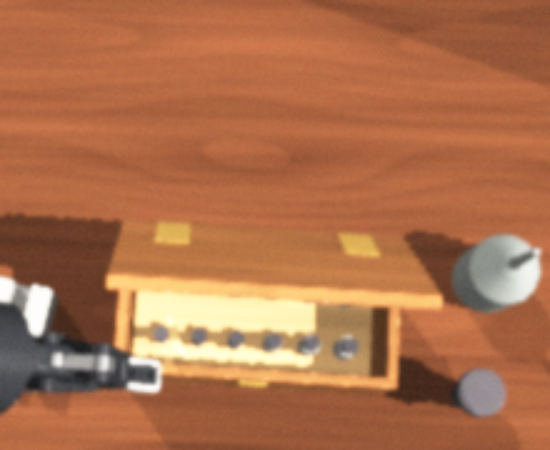

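Finger tip at about (150,375) is under the falling lid, whose edge is at row ~295 (angle about 1.08). Waiting for it to land.

```bash
python3 -m crank '[{"delta_rot":[0,0,0],"xyz":[0,0,0],"fingers":1},{"delta_rot":[0,0,0],"xyz":[0,0,0],"fingers":1},{"delta_rot":[0,0,0],"xyz":[0,0,0],"fingers":1},{"delta_rot":[0,0,0],"xyz":[0,0,0],"fingers":1},{"delta_rot":[0,0,0],"xyz":[0,0,0],"fingers":1},{"delta_rot":[0,0,0],"xyz":[0,0,0],"fingers":1},{"delta_rot":[0,0,0],"xyz":[0,0,0],"fingers":1},{"delta_rot":[0,0,0],"xyz":[0,0,0],"fingers":1},{"delta_rot":[0,0,0],"xyz":[0,0,0],"fingers":1}]';python3 -c "
from h import *
b=cur();print(incase(b[0]));c=viewer.read_camera('top');lidangle(c)"
python3 -m crank '[{"delta_rot":[0,0,0],"xyz":[0,0,0],"fingers":1},{"delta_rot":[0,0,0],"xyz":[0,0,0],"fingers":1},{"delta_rot":[0,0,0],"xyz":[0,0,0],"fingers":1},{"delta_rot":[0,0,0],"xyz":[0,0,0],"fingers":1}]';python3 -c "
from h import *
b=cur();print(incase(b[0]));c=viewer.read_camera('top');save(c,'v.png',(180,70,400,250),2.5);lidangle(c)"
```

```text
t: 9.7
eef_pos: [0.524, 0.04, 0.1294]
tool_rot: [0.423, 0.906, -0.017, -0.008]
contact_force: [0.9, 0.7, -0.1]
gripper_width: 0.003
grasp_force: 0.0
[-0.062  0.08   0.129]
lid angle (np.float64(0.0), np.float64(1.74))
t: 10.2
eef_pos: [0.5239, 0.04, 0.1294]
tool_rot: [0.423, 0.906, -0.017, -0.008]
contact_force: [-1.2, -0.8, -1.1]
gripper_width: 0.001
grasp_force: 0.0
[-0.062  0.08   0.129]
lid angle (np.float64(0.9538018782187216), np.float64(0.74))
```

View pics/v.png

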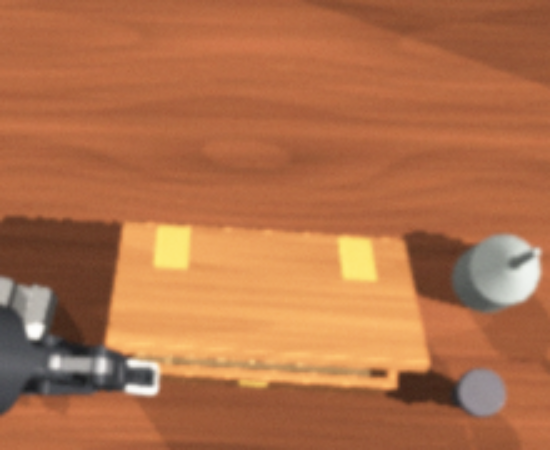

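```bash
python3 -m crank '[{"delta_rot":[0,0,0],"xyz":[0,0,0],"fingers":1},{"delta_rot":[0,0,0],"xyz":[0,0,0],"fingers":1},{"delta_rot":[0,0,0],"xyz":[0,0,0],"fingers":1}]';python3 -c "
from h import *
c=viewer.read_camera('top');lidangle(c)"
python3 -m crank '[{"delta_rot":[0,0,0],"xyz":[0,0,0],"fingers":1},{"delta_rot":[0,0,0],"xyz":[0,0,0],"fingers":1},{"delta_rot":[0,0,0],"xyz":[0,0,0],"fingers":1}]';python3 -c "
from h import *
c=viewer.read_camera('top');lidangle(c);c=viewer.read_camera('scene');save(c,'w.png',(180,80,400,260),2.5)
b=cur();print(np.mean([cur()[2]['contact_force'] for _ in range(3)],0));goal(-.068,.08,.115,50,b);goal(-.076,.08,.10,50,b);goal(-.076,.08,.05,50,b)"
```

```text
t: 10.6
eef_pos: [0.524, 0.04, 0.1294]
tool_rot: [0.423, 0.906, -0.017, -0.008]
contact_force: [-1.5, -0.6, 0.3]
gripper_width: -0.004
grasp_force: 0.0
lid angle (np.float64(0.9589123867069487), np.float64(0.74))
t: 11.0
eef_pos: [0.524, 0.04, 0.1294]
tool_rot: [0.423, 0.906, -0.017, -0.008]
contact_force: [-1.9, 0.0, 0.1]
gripper_width: 0.001
grasp_force: 0.0
lid angle (np.float64(0.9502112251056125), np.float64(0.74))
[-1.69354607 -0.49051862  0.18962128]
t 11.15 xyz [-0.006, -0.011, 0.009] rot [0.0, -0.0, 0.0] len 0.016 0.0
t 11.15 xyz [-0.014, -0.022, 0.019] rot [0.0, -0.0, 0.0] len 0.033 0.0
t 11.15 xyz [-0.014, -0.061, 0.051] rot [0.0, -0.0, 0.0] len 0.081 0.0
```

View pics/w.png

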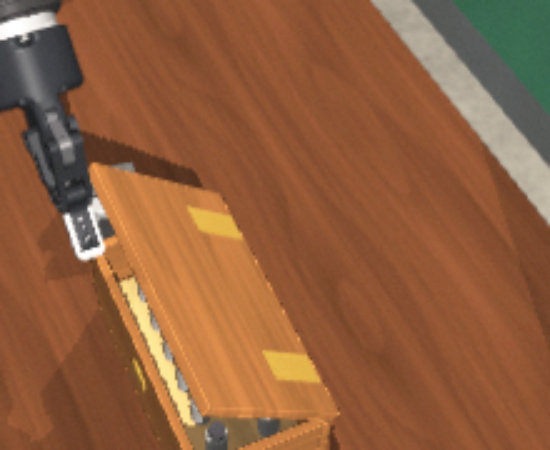

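The lid stopped at about 0.74, but its corner at about (95,165) is leaning on the side of the knuckle. The finger is in too deep, so I'll draw it back to let the lid settle on the finger's upper side.

```bash
python3 -m crank '[{"delta_rot":[0,0,0],"xyz":[-0.002,-0.01,-0.015],"fingers":1},{"delta_rot":[0,0,0],"xyz":[-0.002,-0.01,-0.015],"fingers":1},{"delta_rot":[0,0,0],"xyz":[-0.002,-0.01,-0.015],"fingers":1},{"delta_rot":[0,0,0],"xyz":[-0.002,-0.01,-0.015],"fingers":1},{"delta_rot":[0,0,0],"xyz":[-0.002,-0.01,-0.015],"fingers":1}]';python3 -c "
from h import *
b=cur();print(incase(b[0]));c=viewer.read_camera('top');lidangle(c)
c=viewer.read_camera('scene');save(c,'x.png',(180,80,400,260),2.5)
print(np.mean([cur()[2]['contact_force'] for _ in range(3)],0))"
```

```text
t: 11.65
eef_pos: [0.5228, 0.0576, 0.1314]
tool_rot: [0.423, 0.906, -0.017, -0.008]
contact_force: [-0.6, -0.0, -0.1]
gripper_width: 0.001
grasp_force: 0.0
[-0.064  0.098  0.131]
lid angle (np.float64(0.9458902344756506), np.float64(0.54))
[-0.14495652 -0.49423579 -1.17503773]
```

View pics/x.png

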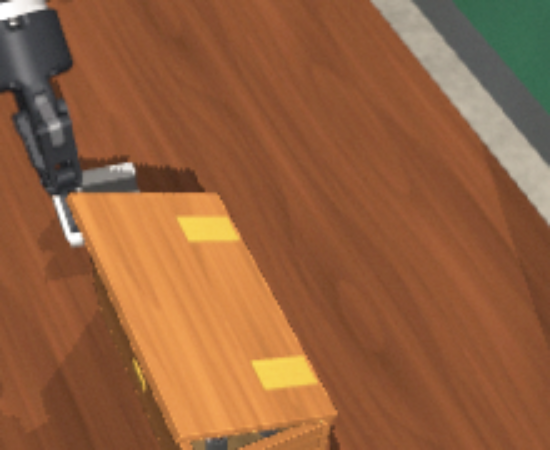

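Now the lid rests on the finger's upper side near (80,205), at about 0.53 rad. Lowering it gently.

```bash
python3 -m crank '[{"delta_rot":[0,0,0],"xyz":[-0.001,-0.0015,0.0013],"fingers":1},{"delta_rot":[0,0,0],"xyz":[-0.0024,-0.003,0.0026],"fingers":1},{"delta_rot":[0,0,0],"xyz":[-0.0036,-0.0046,0.0039],"fingers":1},{"delta_rot":[0,0,0],"xyz":[-0.0048,-0.0061,0.0051],"fingers":1},{"delta_rot":[0,0,0],"xyz":[-0.006,-0.0077,0.0064],"fingers":1},{"delta_rot":[0,0,0],"xyz":[-0.0072,-0.0092,0.0077],"fingers":1},{"delta_rot":[0,0,0],"xyz":[-0.0084,-0.0107,0.009],"fingers":1},{"delta_rot":[0,0,0],"xyz":[-0.0096,-0.0123,0.0103],"fingers":1},{"delta_rot":[0,0,0],"xyz":[-0.0108,-0.0138,0.0116],"fingers":1},{"delta_rot":[0,0,0],"xyz":[-0.012,-0.0153,0.0129],"fingers":1}]';python3 -c "
from h import *
b=cur();print(incase(b[0]));c=viewer.read_camera('top');lidangle(c)"
python3 -m crank '[{"delta_rot":[0,0,0],"xyz":[0,-0.0015,0.0013],"fingers":1},{"delta_rot":[0,0,0],"xyz":[0,-0.003,0.0026],"fingers":1},{"delta_rot":[0,0,0],"xyz":[0,-0.0046,0.0039],"fingers":1},{"delta_rot":[0,0,0],"xyz":[0,-0.0061,0.0051],"fingers":1},{"delta_rot":[0,0,0],"xyz":[0,-0.0077,0.0064],"fingers":1},{"delta_rot":[0,0,0],"xyz":[0,-0.0092,0.0077],"fingers":1},{"delta_rot":[0,0,0],"xyz":[0,-0.0107,0.009],"fingers":1},{"delta_rot":[0,0,0],"xyz":[0,-0.0123,0.0103],"fingers":1}]';python3 -c "
from h import *
b=cur();print(incase(b[0]));c=viewer.read_camera('top');lidangle(c)
c=viewer.read_camera('scene');save(c,'y.png',(180,80,400,260),2.5)
print(np.mean([cur()[2]['contact_force'] for _ in range(3)],0))"
```

```text
t: 12.8
eef_pos: [0.5107, 0.0586, 0.1112]
tool_rot: [0.422, 0.906, -0.017, -0.008]
contact_force: [0.3, 0.5, -1.1]
gripper_width: -0.001
grasp_force: 0.6
[-0.076  0.098  0.111]
lid angle (np.float64(0.9675765883895577), np.float64(0.32))
t: 13.7
eef_pos: [0.5107, 0.0585, 0.0952]
tool_rot: [0.423, 0.906, -0.017, -0.008]
contact_force: [-0.9, 0.7, -0.5]
gripper_width: 0.003
grasp_force: 0.6
[-0.076  0.098  0.095]
lid angle (np.float64(0.9752785515320335), np.float64(0.22))
[-1.59840799  0.75961282 -1.59290539]
```

View pics/y.png

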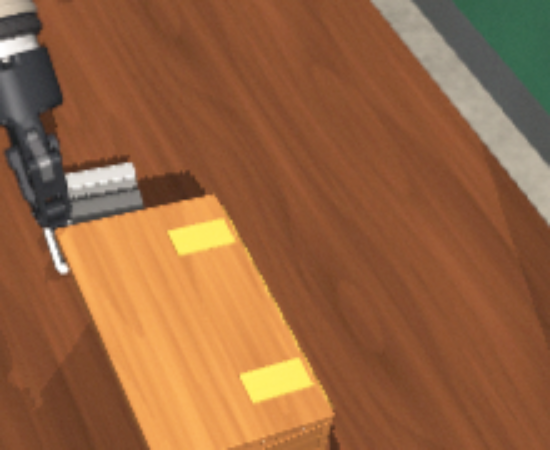

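The lid is following the finger down at about 0.22 rad, with the finger under the corner at (60,230). It's clear of the V-block.

```bash
python3 -m crank '[{"delta_rot":[0,0,0],"xyz":[0,-0.0012,0.001],"fingers":1},{"delta_rot":[0,0,0],"xyz":[0,-0.0023,0.0019],"fingers":1},{"delta_rot":[0,0,0],"xyz":[0,-0.0035,0.0029],"fingers":1},{"delta_rot":[0,0,0],"xyz":[0,-0.0046,0.0039],"fingers":1},{"delta_rot":[0,0,0],"xyz":[0,-0.0058,0.0048],"fingers":1},{"delta_rot":[0,0,0],"xyz":[0,-0.0069,0.0058],"fingers":1},{"delta_rot":[0,0,0],"xyz":[0,-0.008,0.0068],"fingers":1},{"delta_rot":[0,0,0],"xyz":[0,-0.0092,0.0077],"fingers":1},{"delta_rot":[0,0,0],"xyz":[0,-0.0104,0.0087],"fingers":1},{"delta_rot":[0,0,0],"xyz":[0,-0.0115,0.0096],"fingers":1}]'
python3 -m crank '[{"delta_rot":[0,0,0],"xyz":[0,-0.0008,0.0006],"fingers":1},{"delta_rot":[0,0,0],"xyz":[0,-0.0015,0.0013],"fingers":1},{"delta_rot":[0,0,0],"xyz":[0,-0.0023,0.0019],"fingers":1},{"delta_rot":[0,0,0],"xyz":[0,-0.0031,0.0026],"fingers":1},{"delta_rot":[0,0,0],"xyz":[0,-0.0038,0.0032],"fingers":1},{"delta_rot":[0,0,0],"xyz":[0,-0.0046,0.0039],"fingers":1},{"delta_rot":[0,0,0],"xyz":[0,-0.0054,0.0045],"fingers":1},{"delta_rot":[0,0,0],"xyz":[0,-0.0061,0.0051],"fingers":1},{"delta_rot":[0,0,0],"xyz":[0,-0.0069,0.0058],"fingers":1},{"delta_rot":[0,0,0],"xyz":[0,-0.0077,0.0064],"fingers":1}]'
python3 -m crank '[{"delta_rot":[0,0,0],"xyz":[0,-0.0008,0.0006],"fingers":1},{"delta_rot":[0,0,0],"xyz":[0,-0.0015,0.0013],"fingers":1},{"delta_rot":[0,0,0],"xyz":[0,-0.0023,0.0019],"fingers":1},{"delta_rot":[0,0,0],"xyz":[0,-0.0031,0.0026],"fingers":1},{"delta_rot":[0,0,0],"xyz":[0,-0.0038,0.0032],"fingers":1},{"delta_rot":[0,0,0],"xyz":[0,-0.0046,0.0039],"fingers":1},{"delta_rot":[0,0,0],"xyz":[0,-0.0054,0.0045],"fingers":1},{"delta_rot":[0,0,0],"xyz":[0,-0.0061,0.0051],"fingers":1},{"delta_rot":[0,0,0],"xyz":[0,-0.0069,0.0058],"fingers":1},{"delta_rot":[0,0,0],"xyz":[0,-0.0077,0.0064],"fingers":1}]';python3 -c "
from h import *
b=cur();print(incase(b[0]));c=viewer.read_camera('top');lidangle(c)
c=viewer.read_camera('scene');save(c,'z.png',(180,80,400,260),2.5)
print(np.mean([cur()[2]['contact_force'] for _ in range(3)],0))"
```

```text
t: 14.85
eef_pos: [0.5107, 0.0585, 0.0802]
tool_rot: [0.423, 0.906, -0.017, -0.008]
contact_force: [-0.7, 1.5, -1.4]
gripper_width: -0.002
grasp_force: 0.7
t: 15.85
eef_pos: [0.5109, 0.0583, 0.0705]
tool_rot: [0.423, 0.906, -0.017, -0.008]
contact_force: [0.4, -0.2, 0.1]
gripper_width: -0.002
grasp_force: 0.0
t: 16.85
eef_pos: [0.5108, 0.0586, 0.0603]
tool_rot: [0.423, 0.906, -0.017, -0.008]
contact_force: [0.3, -0.2, 0.7]
gripper_width: -0.001
grasp_force: 0.0
[-0.076  0.098  0.06 ]
lid angle (np.float64(0.9644915840442703), np.float64(0.06))
[0.03622986 0.84033831 0.31609346]
```

```bash
python3 -m crank '[{"delta_rot":[0,0,0],"xyz":[-0.02,-0.008,0.006],"fingers":1},{"delta_rot":[0,0,0],"xyz":[-0.05,-0.008,0.006],"fingers":1},{"delta_rot":[0,0,0],"xyz":[-0.05,-0.008,-0.04],"fingers":1},{"delta_rot":[0,0,0],"xyz":[-0.05,-0.008,-0.09],"fingers":1},{"delta_rot":[0,0,0],"xyz":[-0.05,-0.008,-0.13],"fingers":1},{"delta_rot":[0,0,0],"xyz":[-0.05,-0.008,-0.16],"fingers":1},{"delta_rot":[0,0,0],"xyz":[-0.05,-0.008,-0.16],"fingers":1},{"delta_rot":[0,0,0],"xyz":[-0.05,-0.008,-0.16],"fingers":1}]';python3 -c "
from h import *
b=cur();print(incase(b[0]));c=viewer.read_camera('top');lidangle(c)
for n in('scene','top'):
    c=viewer.read_camera(n);im=cv2.resize(c['img'][:,:,::-1],None,fx=3,fy=3)
    for a,col in((0,(0,255,0)),(.06,(255,0,0))):
        P=[W(.055-.14*np.cos(a)+.01*np.sin(a),y,.1005+.14*np.sin(a)+.01*np.cos(a)) for y in(-.11,.11)]
        q=proj(c,P)*3+1; cv2.line(im,tuple(int(v) for v in q[0]),tuple(int(v) for v in q[1]),col,1)
    cv2.imwrite('pics/f_%s.png'%n,im)
    for t in('vblock','oilcan','collet'): print(t,[np.round(d['pixel']).tolist() for d in search_frame(n,t)[:1]])
A=cv2.imread('pics/f_scene.png')[400:860,600:1000];B=cv2.imread('pics/f_top.png')[340:800,640:1040]
cv2.imwrite('pics/f.png',np.hstack([A,B]))"
```

```text
t: 17.8
eef_pos: [0.4656, 0.1882, 0.157]
tool_rot: [0.422, 0.906, -0.017, -0.008]
contact_force: [-0.3, -0.6, -0.9]
gripper_width: 0.001
grasp_force: 0.0
[-0.126  0.226  0.157]
lid angle (np.float64(0.9717709413526904), np.float64(0.06))
vblock [[221.0, 162.0]]
oilcan [[331.0, 308.0]]
collet [[280.0, 320.0]]
vblock [[184.0, 199.0]]
oilcan [[377.0, 180.0]]
collet [[371.0, 228.0]]
```

View pics/f.png

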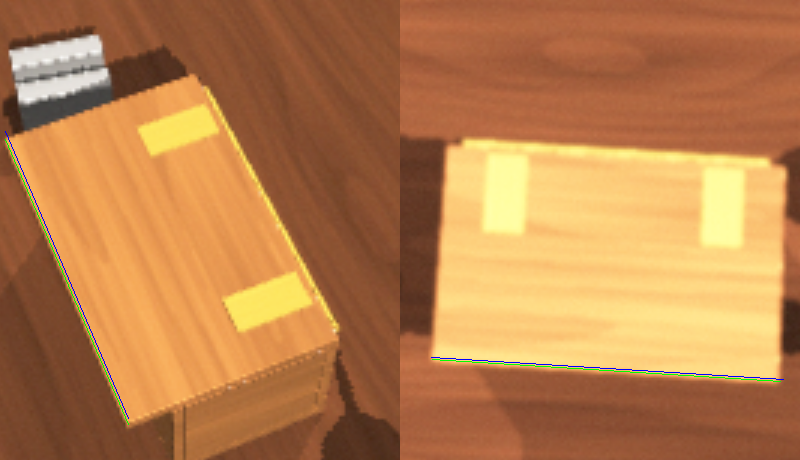

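The free edge, left panel (5,135)–(128,425), lies on the line I predicted for a shut lid. No gap shows at the side, and the V-block, oil can and collet haven't moved.

```bash
python3 -c "
from station import job
print(job.hand_in())"
```

```text
the job is handed in; nothing more can be done
None
```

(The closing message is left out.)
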